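# Gauge a mould block in the corner nest

### The arm

A 6-joint arm with a two-finger parallel gripper is mounted at the origin on a cart in front of the work surface, level with it; the furniture and walls round the work are solid. World frame = base frame: x ahead of the robot, y to its left, z up, the work surface at z = 0. Lengths are in m, angles in rad, forces in N, time in s.
With the tool pointing down it reaches from about 0.35 to 0.975 m from the base axis. Payload 4.9 kg.
Tool frame: the origin (TCP) lies midway between the tips of the shut fingers; the grasp point (between the pads) lies 19 mm behind it; z points along the fingers, y is the line along which they close (so a half turn about z gives the same grasp; the last joint's range is limited). The gripper opens to 85 mm and grips with 20 to 120 N. Pads are 22 mm wide; open, the fingers measure 114 mm over their backs; the gripper's body (76 mm by 85 mm) begins 54 mm behind the grasp point. The pads swing forward as they close: fully open they stand 13 mm farther back than shut.
Start: joints at [-1.398, 0.053, 1.613, -0, 1.476, -0.119], TCP at [0.18, -0.599, 0.231] pointing down, gripper open.
Joint ranges: [-3.01, 3.01], [-1.01, 2.22], [0.06, 2.58], [-1.02, 4.17], [0.09, 2.62], [-3.14, 3.14]. Speed limits (rad/s): [2.57, 2.57, 3.14, 3.14, 3.14, 3.14].

### API

Orientations are given as a unit quaternion [w, x, y, z].
In Python, from plant import manip gives the robot as it stands.
- The arm moves only by the tool move_arm, never from a script. Its argument "increments" is one flat list of numbers, 5 for each row, row after row: the shift along the tool's x, y, z in mm, then the turn about the tool's z in rad, then the opening, from 0 (shut) to 1 (fully open). In form: [tx, ty, tz, spin, jaw, tx, ty, tz, spin, jaw, ...]. A call has 1 to 8 rows; each row shifts and turns the commanded pose from where the row before left it, along the tool's axes as they then stand; what a row does not reach is not made up. A row lasts 1/12 s, in which the tool goes at most 41.7 mm and 7.16 degrees, less where a joint would pass 70% of its speed; a pose out of reach is approached as far as the arm can. A call with a gripper value outside its range is refused whole. The fingers move at their own pace and stop on an object; the grip force is fixed at half the most. Time passes only in rows, so rows that do not move let the fingers close. It gives the time, the measured TCP pose, the force, the opening and the grip force at its end, in the units of the state.
- manip.state(): the state, without advancing time (a new reading comes with each control period).
- manip.grab_frame(name): name is "scene" or "side" or "wrist"; returns a dict with "image" (420x560x3 uint8, blue, green, red), "fov_y" (degrees; the focal length in pixels is half the picture's height over the tangent of half this angle, whatever the lens; pixels are square), "cx", "cy" (the principal point, pixels), "k1" (the pictures are not rectified: a ray, as slopes to the right and down, at radius r is drawn at 1 + k1 r^2 times it, then the intrinsics apply), "eye" and "rotation" of the camera in the world; the wrist camera has in their place "T_tool_cam" (4x4, takes a point from camera to tool coordinates, whose origin is the TCP and whose axes are the flange's). Camera axes: x right, y down, z forward; pixel columns grow to the right and rows downward; lengths in m; the calibration is good to about 2 mm. A picture is of the moment at which its call begins: read the wrist's pose just before it. There is no depth.
- manip.job_done(): hands the job in; it is judged then, once.
The state is a dict: "time": time; "joint_pos": joint angles; "joint_vel": joint speeds; "joint_efforts": joint torques, N m; "tool_pos": TCP position; "tool_rot": TCP orientation; "contact_force": force on the tool from outside, world axes, zero at the start; "ft_torque": the same for the moment, N m; "gripper_width": opening from 0.0 (shut) to 1.0 (fully open); "grasp_force": force on a finger pad.
Only numpy, scipy, OpenCV 4.12 (cv2) and the standard library are available. Lean on these libraries where they do the work, as an engineer would, in place of code of your own. Each camera call takes 0.05 s, during which the arm holds its last target. There are 200 camera calls.

### The job

Set up the gauging nest on its key panel by pressing the round key, then the square key, then the bar-shaped key, each one fully down and let up again before the next. Then fetch the taller of the two aluminium mould blocks, stand it on the nest's bed and press it into the corner, its long side flat against the long fence and its end against the short fence, so that it touches both fences at once with both spring pins pushed in. Finish while holding it there, still pressed against both fences (the pins push it off if it is let go), and leave everything else on the worktop where it stands.

Things in the scene. Friction and masses are not known exactly. Their poses are not given: they have to be found in the camera images.
- gauge_bed: The nest: a fixed grey plate 150 (x) x 170 (y) x 10 mm lying on the worktop, origin at the centre of its underside. Its fences and pins are fixed to it. The bed's top is 10 mm above the origin; the face of the long fence is at x = +45 mm and the face of the short fence at y = -60 mm in its frame. The tall block fully home in the corner has its centre at x = +20, y = -15 mm.
- nest_corner (a point): The inner corner of the nest: where the planes of the two fence faces meet at the bed's top; axes as the bed's: the long fence runs from here along +y, the short fence along -x. To enter, lower the block onto the bed at least 6 mm away from both fence faces, clear of the pins, then push it along the bed's +x and -y.
- long_fence: Steel bar 14 mm thick (x), 122 mm long along y (from y = -48 to +74 mm), rigid, its top 16 mm above the bed. Origin and axes coincide with gauge_bed's (not at the bar); its working face looks to -x at x = +45 mm.
- short_fence: Steel bar 14 mm thick (y), 85 mm long along x (from x = -50.5 to +34.5 mm), rigid, its top 16 mm above the bed. Origin and axes coincide with gauge_bed's (not at the bar); its working face looks to +y at y = -60 mm.
- long_pin (a joint): Brass sensing pin 7 mm across in the long fence, 10 mm above the bed at y = -15 mm. 0 = out, standing 4 mm proud of the fence face; 0.004 m = flush. Spring: 1 N when out, 3 N when flush.
- short_pin (a joint): Brass sensing pin 7 mm across in the short fence, 10 mm above the bed at x = +10 mm. 0 = out, standing 4 mm proud of the fence face; 0.004 m = flush. Spring: 1 N when out, 3 N when flush.
- round_top (a point): Top centre of the round key (white cap, 26 mm across), 40 mm above the worktop when up; it moves straight down. Three keys sit in a row 54 mm apart along a grey panel 180 x 74 x 22 mm; which key is at which place varies.
- square_top (a point): Top centre of the square key (white cap, 25 x 25 mm), 40 mm above the worktop when up.
- bar_top (a point): Top centre of the bar-shaped key (white cap, 13 x 46 mm, its length across the panel), 40 mm above the worktop when up.
- round_key (a joint): Travel of the round key: 0 = up, 0.005 m = fully down. Spring: 1.4 N when up, 4.9 N when fully down; it comes up again by itself.
- square_key (a joint): Travel of the square key: same values and spring.
- bar_key (a joint): Travel of the bar-shaped key: same values and spring.
- tall_block: The taller aluminium mould block, about 0.45 kg (0.3 to 0.6): 50 (x) x 90 (y) x 52 mm high, two 12 mm deep slots in its top; origin at the centre of its underside; the same after a half turn. Smooth: friction about 0.2 on bed and fences. Grip it across its 50 mm width near the top (fingertips at least 20 mm above its underside) so that the fingers pass over the fences.
- short_block: The lower mould block, to be left alone: 50 (x) x 90 (y) x 28 mm high; origin at the centre of its underside. The two blocks may stand in either place.
- jar: Bystander: wax jar with a yellow lid, 63 mm across, 72 mm high; origin at its underside.
- dropper: Bystander: brown dropper bottle, 34 mm across, 98 mm high; origin at its underside.
- tape: Bystander: roll of tape, 100 mm across, 25 mm high; origin at its underside.

How it is judged:
On the way, in this order (a step that is already met when the one before it is completed fails the run):
1. the round key is pressed down, the other two keys up (value of joint round_key above 0.0035 m and value of joint each of square_key, bar_key below 0.0015 m), for 0.05 s.
2. the square key is pressed down, the other two keys up (value of joint square_key above 0.0035 m and value of joint each of round_key, bar_key below 0.0015 m), for 0.05 s.
3. the bar key is pressed down, the other two keys up (value of joint bar_key above 0.0035 m and value of joint each of round_key, square_key below 0.0015 m), for 0.05 s.
4. the tall block is pressed against both fences, both pins in (contact force between tall_block and long_fence above 1 N and contact force between tall_block and short_fence above 1 N and value of joint each of long_pin, short_pin above 0.003 m and angle between the y axis of tall_block and the y axis of gauge_bed, either way round below 0.05 rad and angle between tall_block's own z axis and vertical below 0.06 rad and z of tall_block in the frame of gauge_bed between 0.007 and 0.014 m and contact force between the fingers and tall_block above 1 N and linear speed of tall_block below 0.02 m/s), for 0.2 s.
At the end, for the whole second after the job is handed in: The tall block stands on the bed (within 4 mm of its top, tilt under 0.06 rad), its length along the long fence within 0.05 rad, pressing on both fences at once with more than 1 N each, both pins in by more than 3 mm, at rest, the fingers still pressing on or gripping it (all of step 4); the arm keeps its last pose, push and grip.
It fails at once if the short block, wax jar, dropper bottle or roll of tape is moved by more than 30 mm (distance of any of short_block, jar, dropper, tape from where it was at the start of the episode above 0.03 m).
It fails at once if two keys are down at once (value of joint each of round_key, square_key above 0.0025 m or value of joint each of round_key, bar_key above 0.0025 m or value of joint each of square_key, bar_key above 0.0025 m).
It also fails if it takes over 72 s, if anything falls off the work surface, if the arm or the gripper's body presses on something with over 40 N, if the wrist force passes 120 N, or if a joint passes its speed limit or range.

## Working session

There is one attempt and no reset: what is moved stays moved. The work goes in short steps, Python scripts to look and compute and a tool call to move; the robot and the scene stay as the last step left them, time stands still between calls to the robot, and variables do not carry over. Pictures are saved under pics/ and viewed, at most 10 in all, crops included, and the job is handed in when it is done.

Besides the shell and the picture viewer there is one more tool, called after "Call:" by a JSON object that holds its "method" and its "body", one argument or row to a line. move_arm: Moves the arm, as the interface text tells. Its arguments: {"type":"object","properties":{"increments":{"type":"array"}},"required":["increments"]}

```bash
ls; mkdir -p pics
python3 - <<'E'
from plant import manip
import cv2
s=manip.state();print(s)
for n in("scene","side"):
    f=manip.grab_frame(n);cv2.imwrite(f"pics/{n}0.png",f["image"]);print({k:v for k,v in f.items() if k!="image"})
E
```

```text
pics
{'time': 0.0, 'joint_pos': array([-1.39802587e+00,  5.33307757e-02,  1.61431910e+00, -1.46088595e-05,
        1.47604053e+00, -1.18977901e-01]), 'joint_vel': array([-0.00063774,  0.00181333,  0.00061232, -0.0016942 , -0.00090018,
        0.00209569]), 'joint_efforts': array([-1.05766325e-03, -3.93688846e+01, -3.70176244e+01, -1.62584120e-04,
        7.06349572e-03, -1.86093146e-06]), 'tool_pos': array([ 0.17966493, -0.59794582,  0.23006422]), 'tool_rot': array([-1.04829802e-03,  9.89378570e-01,  1.45357989e-01, -3.54756779e-05]), 'contact_force': array([-0.06874956,  0.10964605, -0.93206844]), 'ft_torque': array([0.01313836, 0.06780791, 0.00284658]), 'grasp_force': 0.0, 'gripper_width': 0.9995782127473529}
{'fov_y': 56.58794394748411, 'cx': 280.73416412039217, 'cy': 210.7337892462397, 'k1': -0.034776566233285025, 'eye': array([0.11479879, 0.62764691, 0.85494521]), 'rotation': array([ 0.09473865, -0.22869799,  0.89417247, -0.3730649 ])}
{'fov_y': 42.8268125367645, 'cx': 277.6394287356381, 'cy': 207.10942992164973, 'k1': -0.013772048813788892, 'eye': array([0.52366022, 0.89419581, 0.86476666]), 'rotation': array([ 0.00273461, -0.00962169,  0.90024091, -0.43527722])}
```

View pics/scene0.png

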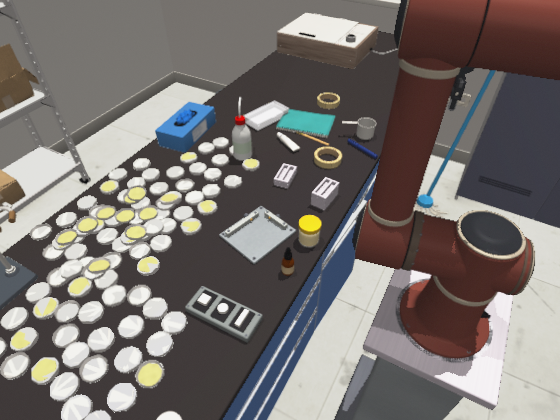

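View pics/side0.png

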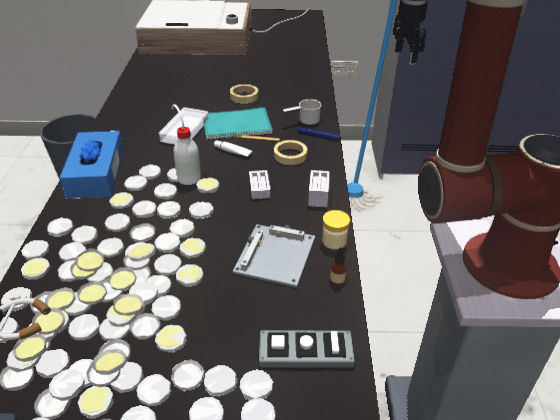

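The side view shows the key row (left to right) as square (278,342), round (307,343) and bar (335,343). The tall block is at (319,188), the short block at (260,184), and the nest at (275,255) with fences on its left and far sides. I'll zoom in and measure.

```bash
cat > h.py <<'E'
import numpy as np, cv2
from scipy.spatial.transform import Rotation as R
from plant import manip
def q2R(q): return R.from_quat(np.roll(q,-1)).as_matrix()
def campose(f,s=None):
    if "eye" in f:
        r=np.array(f["rotation"]); return np.array(f["eye"]), (q2R(r) if r.size==4 else r)
    T=np.eye(4);T[:3,:3]=q2R(s["tool_rot"]);T[:3,3]=s["tool_pos"];T=T@np.array(f["T_tool_cam"]);return T[:3,3],T[:3,:3]
def K(f):
    F=210/np.tan(np.radians(f["fov_y"])/2);return np.array([[F,0,f["cx"]],[0,F,f["cy"]],[0,0,1.]])
def pix2w(f,uv,z,s=None):
    e,Rm=campose(f,s); uv=np.atleast_2d(np.array(uv,float)); k=K(f)
    d=(uv-k[:2,2])/k[0,0]; u=d.copy()
    for _ in range(10): u=d/(1+f["k1"]*(u**2).sum(1,keepdims=True))
    r=np.c_[u,np.ones(len(u))]@Rm.T; z=np.broadcast_to(z,len(u))
    return e+r*((z-e[2])/r[:,2])[:,None]
def w2pix(f,P,s=None):
    e,Rm=campose(f,s); c=(np.atleast_2d(P)-e)@Rm; u=c[:,:2]/c[:,2:]
    u=u*(1+f["k1"]*(u**2).sum(1,keepdims=True)); k=K(f); return u*k[0,0]+k[:2,2]
E
python3 - <<'E'
from h import *
f=manip.grab_frame("side");im=f["image"]
c=cv2.resize(im[165:292,225:360],None,fx=4.6,fy=4.6,interpolation=cv2.INTER_CUBIC);cv2.imwrite("pics/c1.png",c)
g=im.min(2)[328:360,262:352];n,l,st,ce=cv2.connectedComponentsWithStats((g>190).astype(np.uint8))
for i in range(1,n):
    if st[i,4]>15:
        p=ce[i]+[262,328];print(st[i],p,pix2w(f,p,.04))
print(pix2w(f,[[319,188],[260,184],[275,255]],[.052,.028,.01]))
E
```

```text
[ 69   3   8  20 128] [334.3125 340.625 ] [[0.42631101 0.2568767  0.04      ]]
[ 10   7  12  12 133] [277.54135338 340.04511278] [[0.53353805 0.25788284 0.04      ]]
[ 38   7  13  12 118] [305.98305085 340.44067797] [[0.47981303 0.25761038 0.04      ]]
[[ 0.43673933 -0.21268943  0.052     ]
 [ 0.59044917 -0.25950525  0.028     ]
 [ 0.54455022 -0.00614704  0.01      ]]
```

View pics/c1.png

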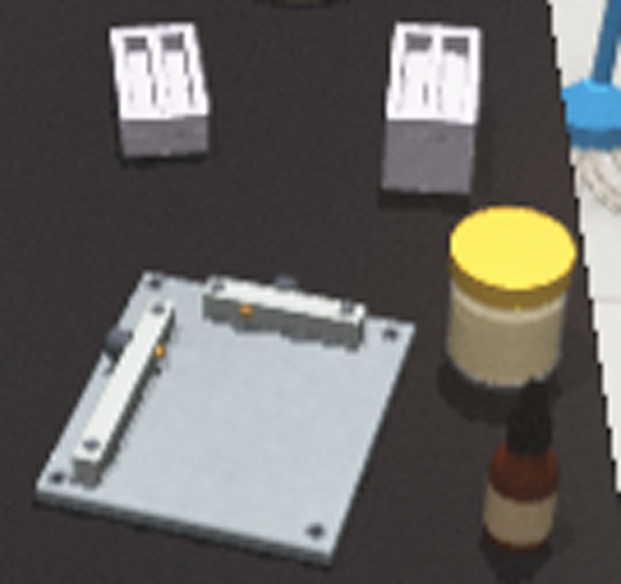

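The crop shows the nest's top corners at (150,272), (414,323), (333,552) and (38,490). The long fence is on the left (+x) and the short fence on the far side (-y). The tall block's top corners are about (396,24), (481,28), (474,122) and (386,118). I'll fit poses to these.

```bash
cat >> h.py <<'E'
def fit(local,world):
    a=np.array(local,float);b=np.array(world)[:,:2];A=a-a.mean(0);B=b-b.mean(0)
    th=np.arctan2((A[:,0]*B[:,1]-A[:,1]*B[:,0]).sum(),(A*B).sum());c,s=np.cos(th),np.sin(th);M=np.array([[c,-s],[s,c]])
    t=b.mean(0)-M@a.mean(0);return t,th,b-(a@M.T+t)
E
python3 - <<'E'
from h import *
f=manip.grab_frame("side")
def px(c):return (np.array(c)+.5)/4.6-.5+[225,165]
bed=np.array([[75,-85],[-75,-85],[-75,85],[75,85]])/1e3
print(fit(bed,pix2w(f,px([[150,272],[414,323],[333,552],[38,490]]),.01)))
# fence top inner edges ends z=.026: long fence face x=.045
print(pix2w(f,px([[113,27],[192,24],[208,115],[122,122]]),.028))
blk=np.array([[25,-45],[-25,-45],[-25,45],[25,45]])/1e3
print("tall",fit(blk,pix2w(f,px([[396,24],[481,28],[474,122],[386,118]]),.052)))
print("short",fit(blk,pix2w(f,px([[110,28],[194,24],[208,115],[122,122]]),.028)))
print("jar",pix2w(f,px([[512,243]]),.072),"drop",pix2w(f,px([[532,395]]),.098), pix2w(f,px([[518,530]]),0))
s=manip.state();print(q2R(s["tool_rot"]),s["tool_pos"])
E
```

```text
(array([ 0.54342178, -0.01542636]), np.float64(-0.2645012698127105), array([[-0.00244485,  0.00012882],
       [ 0.0018246 , -0.00094969],
       [ 0.00128506, -0.00034352],
       [-0.00066481,  0.0011644 ]]))
[[ 0.62313051 -0.32212743  0.028     ]
 [ 0.57597984 -0.32645959  0.028     ]
 [ 0.56353442 -0.23509088  0.028     ]
 [ 0.61217831 -0.22722528  0.028     ]]
tall (array([ 0.43526924, -0.24700938]), np.float64(-0.08439465921964741), array([[-0.00074018, -0.0004418 ],
       [-0.00024943, -0.00178209],
       [ 0.00114093,  0.00026402],
       [-0.00015132,  0.00195988]]))
short (array([ 0.59383829, -0.27745892]), np.float64(0.1297821922594948), array([[ 4.07546475e-04, -2.18531179e-03],
       [-9.13221121e-05, -1.17325481e-03],
       [ 3.09696970e-04,  9.81937260e-04],
       [-6.25921333e-04,  2.37662934e-03]]))
jar [[ 0.40419721 -0.07068609  0.072     ]] drop [[0.40613324 0.06968773 0.098     ]] [[0.40471665 0.05992634 0.        ]]
[[ 9.57728189e-01  2.87674597e-01 -2.04455231e-04]
 [ 2.87674618e-01 -9.57727349e-01  1.28051544e-03]
 [ 1.72559396e-04 -1.28520231e-03 -9.99999159e-01]] [ 0.17973335 -0.59818333  0.23052122]
```

Poses check out: key spacing is 53.7 mm against 54, and the fit residuals are about 2 mm. First I'll shut the gripper and turn the tool so that its x axis lies along world y.

Call:
{"method": "move_arm", "body": {
  "increments": [0, 0, 0, -0.12, 0, 0, 0, 0, -0.12, 0, 0, 0, 0, -0.12, 0, 0, 0, 0, -0.12, 0, 0, 0, 0, -0.12, 0, 0, 0, 0, -0.12, 0, 0, 0, 0, -0.12, 0, 0, 0, 0, -0.12, 0]
}}

```text
time: 0.87
tool_pos: [0.1798, -0.5984, 0.231]
tool_rot: [-0.0, 0.809, 0.588, 0.0]
contact_force: [0.0, 0.9, 0.0]
gripper_width: 0.007
grasp_force: 0.0
```

Call:
{"method": "move_arm", "body": {
  "increments": [0, 0, 0, -0.106, 0, 0, 0, 0, -0.106, 0, 0, 0, 0, -0.107, 0, 0, 40, 0, 0, 0, 0, 40, 0, 0, 0, 0, 40, 0, 0, 0, 0, 40, 0, 0, 0, 0, 40, 0, 0, 0]
}}

```text
time: 1.53
tool_pos: [0.3815, -0.5982, 0.231]
tool_rot: [-0.0, 0.707, 0.707, 0.0]
contact_force: [-0.5, -0.4, 1.2]
gripper_width: 0.001
grasp_force: 0.0
```

Call:
{"method": "move_arm", "body": {
  "increments": [38, 12, 0, 0, 0, 38, 12, 0, 0, 0, 38, 12, 0, 0, 0, 38, 12, 0, 0, 0, 38, 12, 0, 0, 0, 38, 12, 0, 0, 0, 38, 12, 0, 0, 0, 38, 12, 0, 0, 0]
}}

```text
time: 2.2
tool_pos: [0.4759, -0.2926, 0.2311]
tool_rot: [-0.0, 0.707, 0.707, 0.0]
contact_force: [0.9, 0.3, -1.0]
gripper_width: -0.005
grasp_force: 0.0
```

Call:
{"method": "move_arm", "body": {
  "increments": [40, 0, 0, 0, 0, 40, 0, 0, 0, 0, 40, 0, 0, 0, 0, 40, 0, 0, 0, 0, 40, 0, 0, 0, 0, 40, 0, 0, 0, 0, 40, 0, 0, 0, 0, 40, 0, 0, 0, 0]
}}

```text
time: 2.87
tool_pos: [0.4753, 0.0273, 0.2313]
tool_rot: [0.0, 0.707, 0.707, 0.0]
contact_force: [0.8, -0.1, -0.2]
gripper_width: -0.002
grasp_force: 0.0
```

Call:
{"method": "move_arm", "body": {
  "increments": [40, 4, 0, 0, 0, 40, 0, 0, 0, 0, 40, 0, 10, 0, 0, 40, 0, 10, 0, 0, 40, 0, 10, 0, 0, 30, 0, 20, 0, 0, 0, 0, 30, 0, 0, 0, 0, 30, 0, 0]
}}

```text
time: 3.53
tool_pos: [0.48, 0.2576, 0.1212]
tool_rot: [0.001, 0.706, 0.708, 0.001]
contact_force: [0.5, 0.4, -0.3]
gripper_width: -0.003
grasp_force: 0.0
```

Run:
```python
from h import *
s=manip.state();f=manip.grab_frame("wrist");cv2.imwrite("pics/w1.png",f["image"]);print(s["tool_pos"],f["T_tool_cam"])
for n,p in dict(round=(.480,.2576),sq=(.5335,.258),bar=(.4263,.2569)).items(): print(n,w2pix(f,[*p,.04],s))
```

```text
[0.48004402 0.2576358  0.12119693] [[-1.41524964e-04 -9.54817756e-01 -2.97191913e-01  7.56842386e-02]
 [ 9.99998160e-01 -7.03680274e-04  1.78457654e-03 -1.25147596e-03]
 [-1.91307346e-03 -2.97191114e-01  9.54816098e-01 -1.42177672e-01]
 [ 0.00000000e+00  0.00000000e+00  0.00000000e+00  1.00000000e+00]]
round [[282.17564807 209.76065935]]
sq [[366.12805595 209.27549438]]
bar [[197.80697263 210.59837038]]
```

View pics/w1.png

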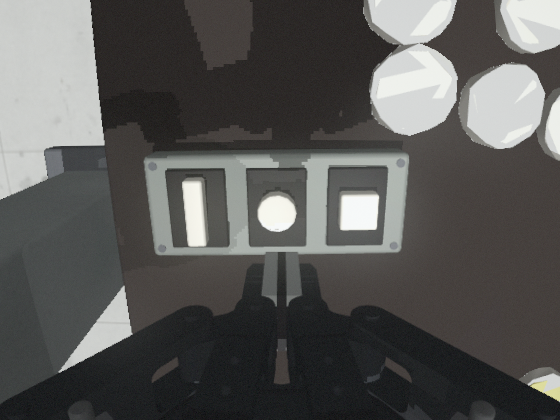

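The wrist view shows the bar at (195,212), round at (277,211) and square at (359,211), about 2–4 mm to the -x side of my prediction. I'll split the difference and shift x by -2 mm. Pressing round now.

Call:
{"method": "move_arm", "body": {
  "increments": [0, -2, 30, 0, 0, 0, 0, 30, 0, 0, 0, 0, 15, 0, 0, 0, 0, 5, 0, 0, 0, 0, 3, 0, 0, 0, 0, 3, 0, 0, 0, 0, 0, 0, 0]
}}

```text
time: 4.17
tool_pos: [0.4787, 0.2557, 0.0365]
tool_rot: [0.0, 0.707, 0.707, 0.001]
contact_force: [0.9, -0.0, -0.1]
gripper_width: 0.002
grasp_force: 0.0
```

Call:
{"method": "move_arm", "body": {
  "increments": [0, 0, 0, 0, 0, 0, 0, 0, 0, 0]
}}

```text
time: 4.33
tool_pos: [0.4788, 0.2558, 0.0367]
tool_rot: [0.001, 0.707, 0.707, 0.001]
contact_force: [-1.0, 0.6, 0.7]
gripper_width: 0.0
grasp_force: 0.0
```

Run:
```python
from h import *
for i in range(2):
    s=manip.state();f=manip.grab_frame("wrist");print(s["tool_pos"],s["contact_force"],s["ft_torque"])
a=f["image"][130:330,150:420]
f=manip.grab_frame("side");b=f["image"][300:370,250:365]
a=cv2.resize(a,None,fx=2,fy=2);b=cv2.resize(b,(540,330),interpolation=2);cv2.imwrite("pics/w2.png",np.vstack([a[:270],b]))
```

```text
[0.47879141 0.25576912 0.03674706] [-1.0333244   0.62234807  0.65948888] [-0.03106814 -0.01279159 -0.02188434]
[0.47862307 0.25574517 0.03654643] [ 0.80595652 -0.27491532  0.56741585] [ 0.00802419 -0.0025361  -0.00771099]
```

View pics/w2.png

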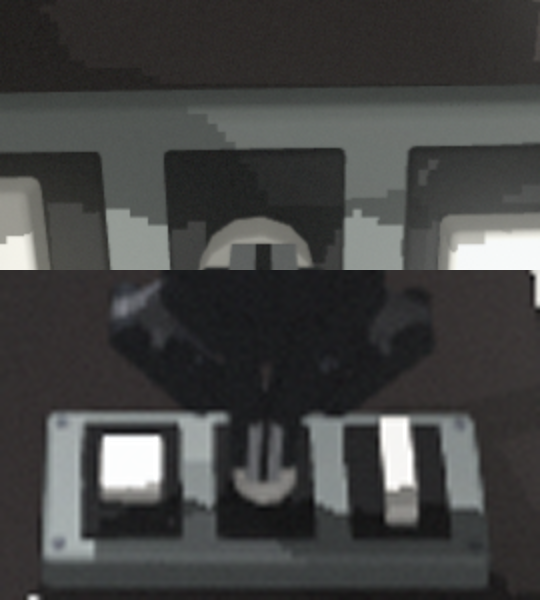

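The shut fingertips are centred over the round key, but there is no force yet. I'll creep down.

Call:
{"method": "move_arm", "body": {
  "increments": [0, 0, 2, 0, 0, 0, 0, 0, 0, 0, 0, 0, 0, 0, 0]
}}

```text
time: 4.73
tool_pos: [0.4783, 0.2557, 0.0339]
tool_rot: [0.0, 0.707, 0.707, 0.001]
contact_force: [-0.1, -0.8, 3.2]
gripper_width: -0.0
grasp_force: 1.4
```

Call:
{"method": "move_arm", "body": {
  "increments": [0, 0, 2, 0, 0, 0, 0, 0, 0, 0, 0, 0, 0, 0, 0]
}}

```text
time: 4.98
tool_pos: [0.4784, 0.2557, 0.0318]
tool_rot: [0.0, 0.707, 0.707, 0.001]
contact_force: [1.8, 0.7, 5.1]
gripper_width: -0.001
grasp_force: 2.1
```

Call:
{"method": "move_arm", "body": {
  "increments": [0, 0, 1.5, 0, 0, 0, 0, 0, 0, 0, 0, 0, 0, 0, 0]
}}

```text
time: 5.23
tool_pos: [0.4784, 0.2557, 0.031]
tool_rot: [0.0, 0.707, 0.707, 0.0]
contact_force: [-2.6, -1.2, 8.9]
gripper_width: 0.003
grasp_force: 4.5
```

Round bottomed out at z≈0.031 with 8.9 N. Releasing it, then pressing square with the same depth.

Call:
{"method": "move_arm", "body": {
  "increments": [0, 0, -15, 0, 0, 0, 0, -15, 0, 0, 0, 27, 0, 0, 0, 0, 27, 0, 0, 0, 0, 0, 15, 0, 0, 0, 0, 9, 0, 0, 0, 0, 3, 0, 0, 0, 0, 3, 0, 0]
}}

```text
time: 5.9
tool_pos: [0.5309, 0.2549, 0.0306]
tool_rot: [-0.0, 0.707, 0.707, -0.002]
contact_force: [-9.8, -5.3, 26.2]
gripper_width: 0.002
grasp_force: 13.2
```

Call:
{"method": "move_arm", "body": {
  "increments": [0, 0, 0, 0, 0, 0, 0, 0, 0, 0, 0, 0, 0, 0, 0]
}}

```text
time: 6.15
tool_pos: [0.5309, 0.2549, 0.031]
tool_rot: [0.0, 0.707, 0.707, -0.001]
contact_force: [-3.2, -3.6, 11.3]
gripper_width: 0.002
grasp_force: 5.5
```

Square is fully down. Now the bar key, 107 mm towards -x.

Call:
{"method": "move_arm", "body": {
  "increments": [0, 0, -15, 0, 0, 0, 0, -15, 0, 0, 0, -36, 0, 0, 0, 0, -36, 0, 0, 0, 0, -35, 0, 0, 0, 0, 0, 15, 0, 0, 0, 0, 9, 0, 0, 0, 0, 3, 0, 0]
}}

```text
time: 6.82
tool_pos: [0.422, 0.255, 0.0308]
tool_rot: [-0.001, 0.707, 0.707, -0.002]
contact_force: [-9.1, -2.1, 13.7]
gripper_width: -0.002
grasp_force: 7.1
```

Call:
{"method": "move_arm", "body": {
  "increments": [0, 0, 2.5, 0, 0, 0, 0, 0, 0, 0, 0, 0, 0, 0, 0]
}}

```text
time: 7.07
tool_pos: [0.4244, 0.2555, 0.0309]
tool_rot: [-0.001, 0.707, 0.707, -0.002]
contact_force: [-7.4, -0.6, 10.5]
gripper_width: 0.001
grasp_force: 5.4
```

Call:
{"method": "move_arm", "body": {
  "increments": [0, 0, -40, 0, 0, 0, 0, -40, 0, 0, 0, 0, -40, 0, 0, 0, 0, -40, 0, 0, -20, 0, -36, 0, 0.5, -40, 0, 0, 0, 1, -40, 0, 0, 0, 1, -40, 0, 0, 0, 1]
}}

```text
time: 7.73
tool_pos: [0.4257, 0.1141, 0.2277]
tool_rot: [0.001, 0.707, 0.708, 0.001]
contact_force: [0.7, 0.2, -0.5]
gripper_width: 0.567
grasp_force: 0.0
```

Call:
{"method": "move_arm", "body": {
  "increments": [-40, 0, 0, 0, 1, -40, 0, 0, 0, 1, -40, 0, 0, 0, 1, -40, 0, 0, 0, 1, -40, 0, 0, 0, 1, -40, 0, 0, 0, 1, -40, 0, 0, 0, 1, -40, 0, 0, 0, 1]
}}

```text
time: 8.4
tool_pos: [0.4246, -0.2074, 0.2263]
tool_rot: [-0.0, 0.708, 0.707, -0.0]
contact_force: [1.6, 0.1, 0.9]
gripper_width: 1.0
grasp_force: 0.0
```

Call:
{"method": "move_arm", "body": {
  "increments": [-40, 10, 0, 0, 1, 0, 0, 0, 0.084, 1, 0, 0, 30, 0, 1, 0, 0, 30, 0, 1, 0, 0, 20, 0, 1, 0, 0, 0, 0, 1]
}}

```text
time: 8.9
tool_pos: [0.4321, -0.2432, 0.1405]
tool_rot: [-0.005, 0.737, 0.676, -0.001]
contact_force: [-0.1, 0.0, -0.1]
gripper_width: 1.002
grasp_force: 0.0
```

Run:
```python
from h import *
s=manip.state();f=manip.grab_frame("wrist");cv2.imwrite("pics/w3.png",f["image"]);print(s["tool_pos"],s["tool_rot"])
c,sn=np.cos(-.0844),np.sin(-.0844)
for a in [[25,-45],[-25,-45],[-25,45],[25,45]]:
    a=np.array(a)/1e3;print(w2pix(f,[.4353+c*a[0]-sn*a[1],-.247+sn*a[0]+c*a[1],.052],s))
```

```text
[ 0.43210542 -0.24324321  0.14046825] [-0.00530077  0.73650685  0.6764086  -0.00098014]
[[324.68895293 273.22767514]]
[[252.59326075 273.08165044]]
[[249.19188501 143.08251547]]
[[329.58523117 143.15990008]]
```

View pics/w3.png

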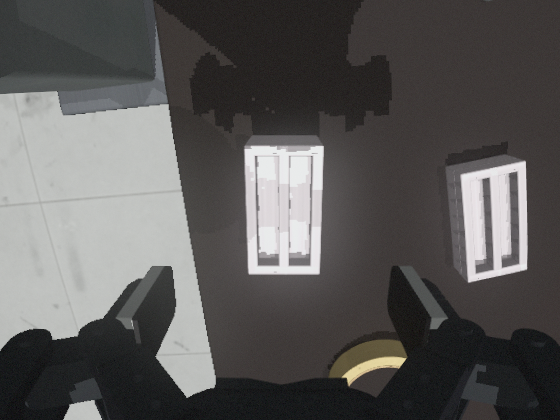

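The wrist view shows the tall block's top corners at (245,147), (323,147), (320,274) and (248,274), within 3 mm of prediction and with matching yaw. The way down is clear, so I'll descend to a TCP z of about 0.021.

Call:
{"method": "move_arm", "body": {
  "increments": [-4.6, 2.3, 30, 0, 1, 0, 0, 30, 0, 1, 0, 0, 30, 0, 1, 0, 0, 20, 0, 1, 0, 0, 9, 0, 1, 0, 0, 0, 0, 1, 0, 0, 0, 0, 0, 0, 0, 0, 0, 0]
}}

```text
time: 9.62
tool_pos: [0.4384, -0.2507, 0.0298]
tool_rot: [0.002, 0.736, 0.677, 0.0]
contact_force: [0.2, -0.3, -0.1]
gripper_width: 0.748
grasp_force: 0.0
```

Call:
{"method": "move_arm", "body": {
  "increments": [0, 0, 0, 0, 0, 0, 0, 0, 0, 0, 0, 0, 0, 0, 0, 0, 0, 0, 0, 0, 0, 0, 0, 0, 0, 0, 0, 0, 0, 0]
}}

```text
time: 10.12
tool_pos: [0.4381, -0.2505, 0.0297]
tool_rot: [0.002, 0.736, 0.677, 0.0]
contact_force: [-0.0, 0.2, 6.7]
gripper_width: 0.572
grasp_force: 64.9
```

Gripped at z=0.030, higher than I wanted. I'll open slightly, go 8 mm lower and grip again.

Call:
{"method": "move_arm", "body": {
  "increments": [0, 0, 0, 0, 0.8, 0, 0, 0, 0, 0.8, 0, 0, 0, 0, 0.8, 0, 0, 4, 0, 0.8, 0, 0, 4, 0, 0.8, 0, 0, 0, 0, 0.8, 0, 0, 0, 0, 0, 0, 0, 0, 0, 0]
}}

```text
time: 10.78
tool_pos: [0.4369, -0.2494, 0.0194]
tool_rot: [0.0, 0.736, 0.677, 0.0]
contact_force: [0.2, -0.7, -3.7]
gripper_width: 0.574
grasp_force: 63.7
```

Call:
{"method": "move_arm", "body": {
  "increments": [0, 0, 0, 0, 0, 0, 0, 0, 0, 0, 0, 0, 0, 0, 0, 0, 0, 0, 0, 0, 0, 0, 0, 0, 0]
}}

```text
time: 11.2
tool_pos: [0.4366, -0.2493, 0.0192]
tool_rot: [-0.0, 0.736, 0.677, -0.0]
contact_force: [0.5, -0.4, -2.1]
gripper_width: 0.574
grasp_force: 64.2
```

Run:
```python
from h import *
s=manip.state();M=q2R(s["tool_rot"]);p=s["tool_pos"];print(p,M[:,2],s["contact_force"],s["grasp_force"],s["gripper_width"])
```

```text
[ 0.4366067  -0.24927959  0.01915904] [-1.30279247e-04  1.13867339e-04 -9.99999985e-01] [ 0.4895385  -0.37302446 -2.0632935 ] 64.21368598937988 0.5744575272863781
```

Call:
{"method": "move_arm", "body": {
  "increments": [0, 0, -20, 0, 0, 0, 0, -30, 0, 0, 0, 0, -30, 0, 0, 0, 0, -30, 0.09, 0, 0, 0, 0, 0.091, 0, 0, 0, 0, 0, 0]
}}

```text
time: 11.7
tool_pos: [0.4376, -0.25, 0.1313]
tool_rot: [0.002, 0.795, 0.607, 0.0]
contact_force: [0.9, 1.0, -4.1]
gripper_width: 0.574
grasp_force: 64.4
```

Call:
{"method": "move_arm", "body": {
  "increments": [31, 6.4, 0, 0, 0, 31, 6.4, 0, 0, 0, 31, 6.4, 0, 0, 0, 31, 6.4, 0, 0, 0, 31, 6.4, 0, 0, 0, 31, 6.4, 0, 0, 0, 31, 6.3, 0, 0, 0, 32, 6.3, 0, 0, 0]
}}

```text
time: 12.37
tool_pos: [0.5497, -0.0206, 0.1266]
tool_rot: [-0.002, 0.794, 0.609, -0.002]
contact_force: [0.4, -0.8, -4.0]
gripper_width: 0.576
grasp_force: 64.2
```

Call:
{"method": "move_arm", "body": {
  "increments": [0, 0, 0, 0, 0, 0, 0, 0, 0, 0]
}}

```text
time: 12.53
tool_pos: [0.5498, -0.0208, 0.1268]
tool_rot: [-0.002, 0.793, 0.61, -0.002]
contact_force: [-0.1, -0.5, -5.1]
gripper_width: 0.578
grasp_force: 64.2
```

Run:
```python
from h import *
s=manip.state();f=manip.grab_frame("wrist");print(s["tool_pos"],s["tool_rot"],s["contact_force"],s["grasp_force"],s["gripper_width"])
g=manip.grab_frame("side")
a=f["image"];b=cv2.resize(g["image"][170:300,225:355],(420,420),interpolation=2)
cv2.imwrite("pics/n1.png",np.hstack([a[:,90:470],b]))
c,sn=np.cos(-.2645),np.sin(-.2645)
for x,y,z in [(75,-85,10),(75,85,10),(-75,85,10),(45,74,26),(45,-48,26),(34.5,-60,26),(-50.5,-60,26)]:
    P=[.5434+(c*x-sn*y)/1e3,-.0154+(sn*x+c*y)/1e3,z/1e3]
    print((x,y),w2pix(f,P,s)[0]-[90,0],((w2pix(g,P)[0]+.5-[225,170])*420/130-.5)+[380,0])
```

```text
[ 0.54978486 -0.0207798   0.12677585] [-0.00165759  0.79277009  0.60951595 -0.00177364] [-0.05035772 -0.48209626 -5.07754196] 64.16240483522415 0.5778402022727729
(75, -85) [276.79986796 292.01049246] [482.04572126 174.59909317]
(75, 85) [294.73908037  66.74914553] [405.75184228 326.65370545]
(-75, 85) [70.4096795  66.14029498] [615.67853117 371.8255087 ]
(45, 74) [253.15836487  82.69115582] [451.2320142  308.01577417]
(45, -48) [244.44544922 259.14174057] [504.62543799 196.4470499 ]
(34.5, -60) [229.30138492 273.91909811] [522.94443954 188.94108844]
(-50.5, -60) [113.45698994 273.05405002] [633.83056925 210.42202959]
```

View pics/n1.png

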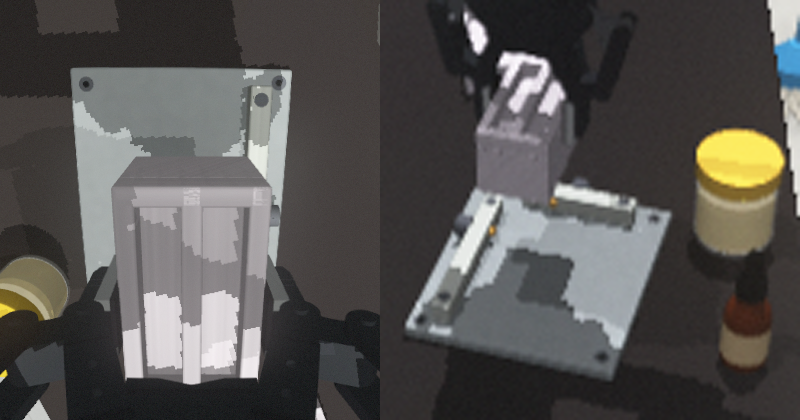

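The wrist view (left) shows the bed's far corners at (71,69) and (292,70), 1–2 mm from prediction. The block is square to the bed, with its bottom far edge running from (133,157) to (253,157). I'll get the block's offset relative to the bed.

Run:
```python
from h import *
s=manip.state();f=manip.grab_frame("wrist")
M=q2R(s["tool_rot"])[:2,:2]
def L(uv,z): return (pix2w(f,np.array(uv)+[90,0],z,s)[:,:2]-s["tool_pos"][:2])@M*1e3
print("bed",L([[71,69],[292,70]],.01)); print("fence",L([[250,87]],.026))
b=s["tool_pos"][2]-.0192
print("bot",L([[133,157],[253,157]],b)); print("top",L([[113,188],[270,188],[128,379],[260,379]],b+.052))
```

```text
bed [[ 87.05308186 -81.9172041 ]
 [ 86.09528356  66.40759526]]
fence [[74.67934086 36.0922724 ]]
bot [[ 45.15779273 -26.52611095]
 [ 45.17458188  26.23652824]]
top [[ 45.35737222 -24.75474022]
 [ 45.37550198  23.25830144]
 [-28.48291277 -24.4447159 ]
 [-28.45022095  24.84593287]]
```

Block is at about (+7.8, -1..-3) mm in the bed frame, so at least 11 mm from both fences. Lowering.

Call:
{"method": "move_arm", "body": {
  "increments": [0, 0, 30, 0, 0, 0, 0, 30, 0, 0, 0, 0, 20, 0, 0, 0, 0, 8, 0, 0, 0, 0, 4, 0, 0, 0, 0, 0, 0, 0, 0, 0, 0, 0, 0]
}}

```text
time: 13.27
tool_pos: [0.5522, -0.023, 0.0387]
tool_rot: [0.001, 0.795, 0.607, 0.001]
contact_force: [-0.7, 0.6, -3.9]
gripper_width: 0.573
grasp_force: 64.0
```

Call:
{"method": "move_arm", "body": {
  "increments": [0, 0, 2, 0, 0, 0, 0, 2, 0, 0, 0, 0, 0, 0, 0, 0, 0, 0, 0, 0]
}}

```text
time: 13.6
tool_pos: [0.5514, -0.0224, 0.0338]
tool_rot: [0.0, 0.794, 0.608, 0.0]
contact_force: [-0.6, 0.6, -3.0]
gripper_width: 0.577
grasp_force: 64.0
```

Call:
{"method": "move_arm", "body": {
  "increments": [0, 0, 2, 0, 0, 0, 0, 1, 0, 0, 0, 0, 0, 0, 0, 0, 0, 0, 0, 0]
}}

```text
time: 13.93
tool_pos: [0.551, -0.0223, 0.0301]
tool_rot: [-0.0, 0.794, 0.608, -0.0]
contact_force: [-0.2, -0.6, -3.7]
gripper_width: 0.576
grasp_force: 64.0
```

Call:
{"method": "move_arm", "body": {
  "increments": [0, 0, 1, 0, 0, 0, 0, 0, 0, 0, 0, 0, 0, 0, 0]
}}

```text
time: 14.18
tool_pos: [0.5511, -0.0224, 0.0293]
tool_rot: [-0.0, 0.794, 0.607, -0.0]
contact_force: [-0.8, 0.8, -4.3]
gripper_width: 0.573
grasp_force: 64.3
```

Call:
{"method": "move_arm", "body": {
  "increments": [0, 0, 1, 0, 0, 0, 0, 0, 0, 0, 0, 0, 0, 0, 0]
}}

```text
time: 14.43
tool_pos: [0.5518, -0.0225, 0.0292]
tool_rot: [0.0, 0.794, 0.607, 0.0]
contact_force: [-1.4, 0.3, 1.4]
gripper_width: 0.576
grasp_force: 64.7
```

Call:
{"method": "move_arm", "body": {
  "increments": [0, 0, 0.7, 0, 0, 0, 0, 0, 0, 0, 0, 0, 0, 0, 0]
}}

```text
time: 14.68
tool_pos: [0.5522, -0.0225, 0.0292]
tool_rot: [0.001, 0.794, 0.607, 0.001]
contact_force: [-2.8, 0.7, 6.0]
gripper_width: 0.576
grasp_force: 65.3
```

Seated at z=0.0292. Now sliding towards the corner.

Call:
{"method": "move_arm", "body": {
  "increments": [0, 2.5, -0.4, 0, 0, 0, 2.5, 0, 0, 0, 0, 2.5, 0, 0, 0, 0, 2, 0, 0, 0, 0, 1, 0, 0, 0, 0, 0, 0, 0, 0]
}}

```text
time: 15.18
tool_pos: [0.5603, -0.0247, 0.0292]
tool_rot: [-0.002, 0.795, 0.607, -0.001]
contact_force: [-10.5, 2.3, 14.1]
gripper_width: 0.574
grasp_force: 66.5
```

Call:
{"method": "move_arm", "body": {
  "increments": [0, 1, 0, 0, 0, 0, 1, 0, 0, 0, 0, 0, 0, 0, 0, 0, 0, 0, 0, 0]
}}

```text
time: 15.52
tool_pos: [0.5604, -0.0247, 0.0293]
tool_rot: [-0.004, 0.795, 0.607, -0.003]
contact_force: [-17.2, 4.1, 19.4]
gripper_width: 0.575
grasp_force: 67.3
```

The long fence is reached (17 N, motion stopped). I'll ease off slightly and slide along it to the short fence.

Call:
{"method": "move_arm", "body": {
  "increments": [-2.5, -0.7, -1, 0, 0, -2.5, 0, 0, 0, 0, -2.5, 0, 0, 0, 0, -2, 0, 0, 0, 0, -1, 0, 0, 0, 0, 0, 0, 0, 0, 0]
}}

```text
time: 16.02
tool_pos: [0.5579, -0.0335, 0.0293]
tool_rot: [-0.004, 0.795, 0.607, -0.001]
contact_force: [-10.4, 8.5, 11.4]
gripper_width: 0.575
grasp_force: 66.1
```

Call:
{"method": "move_arm", "body": {
  "increments": [-1, 0, 0, 0, 0, -1, 0, 0, 0, 0, 0, 0, 0, 0, 0, 0, 0, 0, 0, 0]
}}

```text
time: 16.35
tool_pos: [0.5575, -0.0351, 0.0293]
tool_rot: [-0.004, 0.794, 0.607, -0.001]
contact_force: [-10.6, 9.2, 10.6]
gripper_width: 0.573
grasp_force: 66.1
```

Call:
{"method": "move_arm", "body": {
  "increments": [-1, 0, 0, 0, 0, -1, 0, 0, 0, 0, 0, 0, 0, 0, 0, 0, 0, 0, 0, 0]
}}

```text
time: 16.68
tool_pos: [0.5571, -0.0366, 0.0293]
tool_rot: [-0.004, 0.795, 0.607, -0.0]
contact_force: [-8.9, 11.3, 10.6]
gripper_width: 0.574
grasp_force: 65.9
```

Call:
{"method": "move_arm", "body": {
  "increments": [-1, 0, 0, 0, 0, -1, 0, 0, 0, 0, 0, 0, 0, 0, 0, 0, 0, 0, 0, 0]
}}

```text
time: 17.02
tool_pos: [0.557, -0.0368, 0.0294]
tool_rot: [-0.005, 0.795, 0.607, 0.001]
contact_force: [-7.6, 17.1, 11.1]
gripper_width: 0.578
grasp_force: 65.9
```

Both motions have stopped, with about 14 N towards the short fence and 12 N towards the long one. I'll add a touch more on the long side, hold, and check by picture.

Call:
{"method": "move_arm", "body": {
  "increments": [0, 0.6, 0, 0, 0, -0.3, 0, 0, 0, 0, 0, 0, 0, 0, 0, 0, 0, 0, 0, 0, 0, 0, 0, 0, 0, 0, 0, 0, 0, 0]
}}

```text
time: 17.52
tool_pos: [0.5571, -0.0368, 0.0294]
tool_rot: [-0.006, 0.795, 0.607, 0.001]
contact_force: [-9.2, 17.4, 13.0]
gripper_width: 0.576
grasp_force: 66.2
```

Run:
```python
from h import *
f=manip.grab_frame("wrist");g=manip.grab_frame("side");s=manip.state()
M=q2R(s["tool_rot"]);print(s["tool_pos"],M.T@s["contact_force"],M.T@s["ft_torque"],M[:,2],np.arctan2(M[1,0],M[0,0]))
b=cv2.resize(g["image"][170:300,225:355],(420,420),interpolation=2)
cv2.imwrite("pics/n2.png",np.hstack([f["image"][:,90:470],b]))
```

```text
[ 0.55708762 -0.03680342  0.02945727] [ 15.28263247 -14.40560254 -13.49338223] [2.18937664 2.14264696 0.31189031] [-0.00514421  0.01026764 -0.99993405] 1.3042160846035888
```

View pics/n2.png

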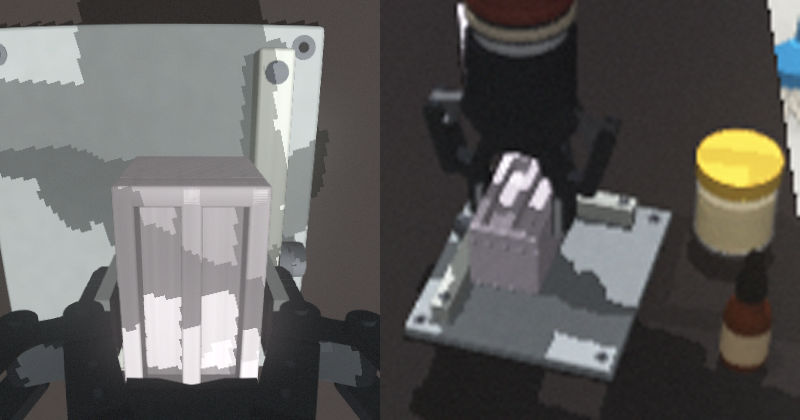

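The block sits flush along the long fence and square to it, with no gap. Forces are steady at about 15 N and 14 N, with a tilt of 0.01 rad. Handing in.

```bash
python3 -c "
from plant import manip
print(manip.job_done())"
```

```text
the job is handed in; nothing more can be done
None
```

I pressed the keys in order (round, square, bar) and handed the job in at about 17.5 s with the tall block gripped and pressed against both fences (about 15 N towards the short fence, 14 N towards the long one); the hand-in returned no verdict, and the pins' travel was judged from force and position, not seen.

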